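# Unlatch the battery-pack test fixture and hold its probe head up

## Robot

A 7-joint arm with a two-finger parallel gripper is mounted at the origin on the work surface. World frame = base frame: x ahead of the robot, y to its left, z up, the work surface at z = 0. Lengths are in m, angles in rad, forces in N, time in s.
With the tool pointing down it reaches from about 0.4 to 0.85 m from the base axis. Payload 4.4 kg.
Tool frame: the origin (TCP) lies between the finger pads; the fingertips stand 22 mm ahead of it and the grasp point (between the pads) lies 3 mm ahead of it (arm.tip_reach is the distance from the TCP to the fingertips, in m); z points along the fingers, y is the line along which they close (so a half turn about z gives the same grasp; the last joint's range is limited). The gripper opens to 94 mm and grips with 3 to 60 N. Pads are 16 mm wide; open, the fingers measure 119 mm over their backs; the gripper's body (75 mm by 177 mm) begins 78 mm behind the grasp point.
Start: joints at [1.224, 0.628, 0.038, 1.517, -0.027, 0.996, -0.02], TCP at [0.18, -0.625, 0.227] pointing down, gripper open.
Joint ranges: [-3.06, 3.06], [-0.37, 2.12], [-1.25, 1.32], [0.18, 2.47], [-1.1, 4.24], [0.23, 1.98], [-2.94, 2.94]. Speed limits (rad/s): [2.57, 2.57, 3.14, 3.14, 3.14, 3.14, 3.14].

## Interface

Orientations are given as a unit quaternion [x, y, z, w].
In Python, from station import arm, viewer, search_frame, outline_of gives the robot as it stands.
- The arm moves only by the shell command python3 -m crank 'ROWS' [FORCE]. ROWS is JSON, a list of rows, each a list of 3 entries, a list of its own where there are three numbers: the turn, a rotation vector about the tool's x, y, z in rad, then the shift along the tool's x, y, z in mm, then the opening, from 0 (shut) to 1 (fully open). A call has 1 to 20 rows; each row shifts and turns the commanded pose from where the row before left it, along the tool's axes as they then stand; what a row does not reach is not made up. A row lasts 1/12 s, in which the tool goes at most 41.7 mm and 7.16 degrees, less where a joint would pass 70% of its speed; a pose out of reach is approached as far as the arm can. A call is refused whole if a number of a shift passes 41.7 or a number of a turn 0.125, either way. A call with a gripper value outside its range is refused whole. The fingers move at their own pace and stop on an object; FORCE is the grip in N (left out, the last holds). Time passes only in rows, so rows that do not move let the fingers close. It gives the time, the measured TCP pose, the force, the opening and the grip force at its end, in the units of the state.
- arm.get_obs(): the state, without advancing time (a new reading comes with each control period).
- viewer.read_camera(name): name is "side" or "top" or "wrist"; returns (picture, depth): 384x512x3 uint8, blue, green, red; 384x512 float32, m along the optical axis (not along the pixel's ray), 0 where there is no reading.
- viewer.camera_params(name): a dict with "fx", "fy", "cx", "cy" (pixels), "eye" and "rotation" of the camera in the world. Camera axes: x right, y up, looking along -z (the intrinsics and any distortion apply to the point x, -y, -z); pixel columns grow to the right and rows downward; lengths in m; the calibration is good to about 2 mm. A picture is of the moment at which its call begins: read the wrist's pose just before it. camera_params takes no time and is no camera call; for the wrist camera it gives the pose at the moment of the call.
- arm.job_done(): hands the job in; it is judged then, once.
Trained networks look in the newest picture that a camera, given by its name, has taken for a name from the list of things; names that differ only in an ending like _2 or _b are one class to them, and where a whole thing is asked for, a point or a joint stands for the part that bears it (a point fixed in the world has none). Each returns a list of dicts, best first, with "confidence" (0 to 1); they miss things now and then, are a little off and sometimes report something else, mostly with a low value. They report only what shows in the picture. A call takes as long as a camera call.
- search_frame(camera, name): "centre" ([x, y, z] in m, in world coordinates, good to about 4 mm: the middle of the surface that is visible of it).
- outline_of(camera, name): "pixels" (384x512 bool, what is visible of it).
The state is a dict: "clock": time; "joint_pos": joint angles; "qd": joint speeds; "joint_torque": joint torques, N m; "tcp_pos": TCP position; "ee_rot": TCP orientation; "contact_force": force on the tool from outside, world axes, zero at the start; "torque": the same for the moment, N m; "width": finger opening in m; "finger_force": force on a finger pad.
Only numpy, scipy, OpenCV 4.12 (cv2) and the standard library are available. Lean on these libraries where they do the work, as an engineer would, in place of code of your own. Each camera call takes 0.05 s, during which the arm holds its last target. There are 200 camera calls.

## Task

The battery pack in the test fixture has finished its test: pull the spring plunger knob on the fixture's right side straight out, away from the fixture, until the probe head springs free, and let the knob snap back in. Then take the head by the bar handle at its front, swing it up on its rear hinge to 45 degrees or a bit more, and finish still holding it there, steady, so that I can take the pack out (let go, it falls shut); leave the pack sitting in its nest and do not knock over or shift anything else on the bench.

Things in the scene. Friction and masses are not known exactly. Their poses are not given: they have to be found in the camera images.
- fixture: aluminium pack test fixture, fixed, base 240 x 172 x 20 mm; origin on the bench under the pack's centre. x points from its front (handle, towards the robot) to the rear hinge, y left, z up. Offsets below are in this frame, head closed. Right of the head stands the latch bracket: x -78 to -42, y -76 to -68 mm, 118 mm high; hinge towers at x 105, y +-61 mm, equally high.
- knob (a point): centre of the plunger's black round knob, a cylinder 22 mm diameter, 24 mm long, axis level along the fixture's y, at rest at (-60, -104, 105) mm; moves with the knob. It stands free, 4 mm off the steel plunger body (18 mm diameter) between it and the bracket: pinch it from above across its diameter (fingers closing along the fixture's x).
- plunger (a joint): plunger travel in m: 0 = pin home; grows as the knob is pulled out along the fixture's -y (spring 6 N at first, 10 N at the end, up to 1 N friction). The pin is clear of the head's keeper from 0.009; stop at 0.014. Let go, it springs back; with the head just sprung free the pin may rest on the keeper's side until the head is lifted further, then goes home.
- hinge (a point): middle of the head's hinge axis, at (105, 0, 108) mm in the fixture; the axis is along the fixture's y.
- head (a joint): opening angle of the probe head in rad: 0 = closed and latched, 1.3 = stop. Spring probes under it press on the pack with about 20 N, so once the pin is clear they push the head up by themselves to 0.06-0.10 (the handle rises 15 to 25 mm) and it does not latch again. From there it is lifted against its weight, about 3 N at the handle; let go at any angle it falls back.
- handle: bare steel round grip of the head's bar handle, 13 mm diameter, 70 mm long along the fixture's y, free to spin on its bar; origin at its middle, (-142, 0, 108) mm when closed, 247 mm from the hinge axis. Legs at y +-45 mm join the bar to the head; 40 mm are free behind the grip for a finger. It swings up and to the fixture's +x with the head, a 205 x 100 x 18 mm aluminium frame.
- pack: battery pack, 3 x 6 round cells between two white holders, 124 x 64 x 70 mm, 0.9 kg, loose in the 2 mm-clearance white nest of the fixture; origin at the centre of its underside.
- cell_1: spare loose round cell standing on end, 18 mm diameter, 65 mm tall, near the left front corner of the fixture; origin at its underside
- cell_2: another spare cell standing on end, same size, left of the fixture; origin at its underside
- bottle: small white bottle with black cap, 42 mm diameter, 115 mm tall, standing right of the fixture and beyond the knob; origin at its underside
- screwdriver: screwdriver, 190 mm long, lying right of the fixture's front
- tape: roll of tape lying flat, 72 mm diameter, 19 mm high, right of the fixture; origin at its underside
- multimeter: hand multimeter lying flat, 145 x 72 x 30 mm, left of the fixture; origin at its underside
- screw_tray: small open tray of screws, 100 x 75 x 28 mm, left of the fixture's front; origin at its underside

How it is judged:
By the outcome, as a careful person would: the job done as asked, in the order asked, and still so for the second after the job is handed in, while the arm keeps its last pose, push and grip.
It also fails if it takes over 42 s, if anything falls off the work surface, if the arm or the gripper's body presses on something with over 40 N, if the wrist force passes 120 N, or if a joint passes its speed limit or range.

## Working session

There is one attempt and no reset: what is moved stays moved. The work goes in short steps, Python scripts to look and compute and a shell command to move; the robot and the scene stay as the last step left them, time stands still between calls to the robot, and variables do not carry over. Pictures are saved under pics/ and viewed, at most 10 in all, crops included, and the job is handed in when it is done.

```bash
ls; mkdir -p pics
cat > h.py <<'E'
import numpy as np, cv2
from station import arm, viewer, search_frame, outline_of
def world(cam, px, depth, p=None):
    p=p or viewer.camera_params(cam)
    u,v=px; d=depth
    c=np.array([(u-p["cx"])/p["fx"]*d, -(v-p["cy"])/p["fy"]*d, -d])
    return np.array(p["eye"])+np.array(p["rotation"])@c
E
python3 - <<'E'
from h import *
print({k:np.round(v,3).tolist() for k,v in arm.get_obs().items()})
ims=[]
for c in("side","top"):
    im,d=viewer.read_camera(c); ims.append(im)
    p=viewer.camera_params(c); print(c,{k:np.round(v,3).tolist() for k,v in p.items() if not isinstance(v,str)})
    for n in("fixture","knob","hinge","handle","pack","bottle","cell_1","tape","screwdriver","screw_tray","multimeter"):
        r=search_frame(c,n); print(n,[(np.round(x["centre"],3).tolist(),round(x["confidence"],2)) for x in r[:2]])
cv2.imwrite("pics/a.png",ims[0]);cv2.imwrite("pics/b.png",ims[1])
E
```

```text
pics
{'clock': 0.0, 'joint_pos': [1.224, 0.629, 0.038, 1.518, -0.027, 0.996, -0.02], 'qd': [-0.0, -0.001, -0.0, 0.001, 0.001, 0.0, -0.0], 'joint_torque': [0.001, -54.972, 1.143, -18.663, -0.053, 0.024, 0.0], 'tcp_pos': [0.18, -0.624, 0.227], 'ee_rot': [0.99, 0.14, -0.0, -0.001], 'contact_force': [-0.248, 0.303, -0.759], 'torque': [0.006, 0.024, -0.061], 'finger_force': 0.0, 'width': 0.094}
side {'fx': 414.204, 'fy': 414.204, 'cx': 252.432, 'cy': 199.641, 'eye': [0.072, 0.597, 0.563], 'rotation': [-0.179, 0.443, 0.823, -0.309]}
fixture [([0.582, 0.036, 0.104], 0.84)]
knob [([0.563, -0.101, 0.113], 0.39)]
hinge [([0.578, 0.038, 0.1], 0.59)]
handle [([0.461, -0.014, 0.117], 0.67)]
pack [([0.579, 0.032, 0.047], 0.74), ([0.567, -0.099, 0.112], 0.65)]
bottle [([0.707, -0.104, 0.086], 0.74), ([0.564, -0.095, 0.114], 0.27)]
cell_1 [([0.552, 0.138, 0.036], 0.73), ([0.41, 0.082, 0.04], 0.59)]
tape [([0.627, -0.229, 0.014], 0.49)]
screwdriver [([0.484, -0.243, 0.023], 0.73)]
screw_tray [([0.387, 0.164, 0.009], 0.73)]
multimeter [([0.577, 0.237, 0.031], 0.77), ([0.483, -0.243, 0.021], 0.33)]
top {'fx': 460.57, 'fy': 460.57, 'cx': 258.055, 'cy': 192.848, 'eye': [0.393, 0.061, 1.239], 'rotation': [-0.048, 0.062, 0.71, -0.7]}
fixture [([0.595, 0.014, 0.11], 0.98)]
knob [([0.569, -0.099, 0.109], 0.65)]
hinge [([0.593, 0.009, 0.112], 0.91)]
handle [([0.465, -0.022, 0.116], 0.57)]
pack [([0.588, 0.221, 0.026], 0.18)]
bottle [([0.707, -0.114, 0.076], 0.79)]
cell_1 [([0.417, 0.071, 0.067], 0.6), ([0.562, 0.131, 0.062], 0.6)]
tape [([0.643, -0.209, 0.021], 0.83), ([0.561, 0.131, 0.067], 0.54)]
screwdriver [([0.495, -0.255, 0.024], 0.77)]
screw_tray [([0.39, 0.17, 0.009], 0.72)]
multimeter [([0.589, 0.22, 0.03], 0.7)]
```

View pics/a.png

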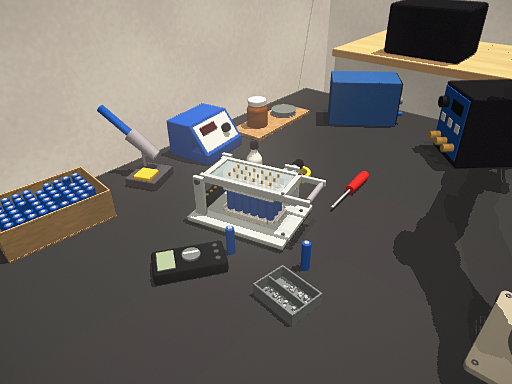

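View pics/b.png

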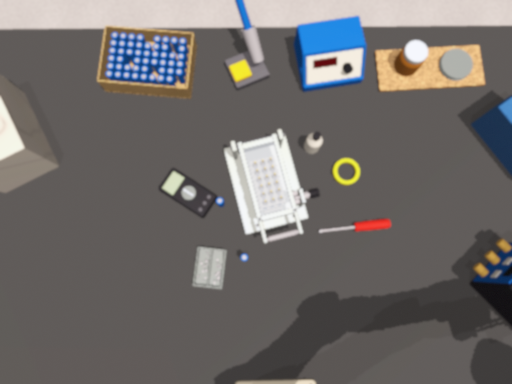

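The side view shows the fixture around (255,200) with the knob near (300,168). The top view shows the knob at (313,194) and the handle at (282,236). The fixture yaw is about +15°. Next I check what stands near the arm's path.

```bash
cat >> h.py <<'E'
from scipy.spatial.transform import Rotation as R
def cloud(cam):
    im,d=viewer.read_camera(cam); p=viewer.camera_params(cam)
    v,u=np.mgrid[0:384,0:512]
    c=np.stack([(u-p["cx"])/p["fx"]*d,-(v-p["cy"])/p["fy"]*d,-d],-1)
    w=c@R.from_quat(p["rotation"]).as_matrix().T+np.array(p["eye"])
    w[d==0]=np.nan
    return im,w
def tw(q=None):
    o=arm.get_obs(); return np.array(o["tcp_pos"]),R.from_quat(o["ee_rot"]).as_matrix()
E
python3 - <<'E'
from h import *
im,w=cloud("top")
for px in((313,194),(282,236),(313,143),(346,171),(490,270),(490,250),(500,130),(450,310),(380,225),(400,290),(330,320)): print(px,np.round(w[px[1],px[0]],3))
im,w=cloud("side")
for px in((300,168),(480,120),(450,140),(420,250)): print(px,np.round(w[px[1],px[0]],3))
E
```

```text
(313, 194) [ 0.565 -0.099  0.114]
(282, 236) [ 0.462 -0.019  0.115]
(313, 143) [ 0.704 -0.108  0.08 ]
(346, 171) [ 0.646 -0.209 -0.005]
(490, 270) [ 0.371 -0.553  0.057]
(490, 250) [ 0.422 -0.563  0.047]
(500, 130) [ 0.73  -0.595  0.094]
(450, 310) [ 0.268 -0.466  0.   ]
(380, 225) [ 0.493 -0.287  0.023]
(400, 290) [ 0.322 -0.338 -0.003]
(330, 320) [ 0.248 -0.148  0.   ]
(300, 168) [ 0.559 -0.098  0.102]
(480, 120) [ 0.313 -0.545  0.141]
(450, 140) [ 0.376 -0.559  0.061]
(420, 250) [ 0.264 -0.124 -0.   ]
```

```bash
python3 -m crank '[[[0,0,0],[0,0,-33],1],[[0,0,0],[0,0,-33],1],[[0,0,0],[0,0,-33],1],[[0,0,0],[0,0,-33],1],[[0,0,0],[28,-27,0],1],[[0,0,0],[28,-27,0],1],[[0,0,0],[28,-27,0],1],[[0,0,0],[28,-27,0],1],[[0,0,0],[28,-27,0],1],[[0,0,0],[28,-27,0],1],[[0,0,0],[28,-27,0],1],[[0,0,0],[28,-27,0],1],[[0,0,0],[28,-27,0],1],[[0,0,0],[28,-27,0],1],[[0,0,0],[28,-27,0],1],[[0,0,0],[28,-27,0],1],[[0,0,0],[28,-27,0],1],[[0,0,0],[28,-27,0],1],[[0,0,0],[28,-27,0],1],[[0,0,0],[28,-27,0],1]]'
python3 -m crank '[[[0,0,-0.12],[0,0,0],1],[[0,0,-0.12],[0,0,0],1],[[0,0,-0.12],[0,0,0],1],[[0,0,-0.12],[0,0,0],1],[[0,0,-0.12],[0,0,0],1],[[0,0,-0.12],[0,0,0],1],[[0,0,-0.12],[0,0,0],1],[[0,0,-0.12],[0,0,0],1],[[0,0,-0.12],[0,0,0],1],[[0,0,-0.12],[0,0,0],1],[[0,0,-0.12],[0,0,0],1],[[0,0,-0.12],[0,0,0],1],[[0,0,-0.12],[0,0,0],1],[[0,0,0],[0,0,0],1],[[0,0,0],[0,0,0],1]]'
python3 - <<'E'
from h import *
im,w=cloud("wrist"); cv2.imwrite("pics/c.png",im); np.save("c.npy",w)
p=viewer.camera_params("wrist"); print(p)
print(tw())
for n in("knob","handle","fixture","hinge"):
    print(n,[(np.round(x["centre"],3).tolist(),round(x["confidence"],2)) for x in search_frame("wrist",n)[:2]])
    o=outline_of("wrist",n)
    for x in o[:1]:
        v,u=np.nonzero(x["pixels"]); print(len(u),u.min(),u.max(),v.min(),v.max(),np.round(np.nanmedian(w[x["pixels"]],0),3))
        np.save("m_"+n+".npy",x["pixels"])
E
```

```text
clock: 2.97
tcp_pos: [0.4915, -0.0836, 0.3598]
ee_rot: [0.99, 0.14, 0.0, 0.0]
contact_force: [0.5, -1.5, 0.3]
width: 0.0942
finger_force: 0.0
clock: 4.22
tcp_pos: [0.4908, -0.0855, 0.3595]
ee_rot: [0.607, 0.795, 0.0, 0.0]
contact_force: [0.3, -0.2, 0.3]
width: 0.094
finger_force: 0.0
{'fx': 290.8706839544532, 'fy': 290.8706839544532, 'cx': 257.61211744696635, 'cy': 193.6864105249231, 'eye': array([ 0.47290047, -0.02189543,  0.517077  ]), 'rotation': array([-0.11400758, -0.0155612 ,  0.13123544,  0.98465089])}
(array([ 0.49087061, -0.08547876,  0.35952859]), array([[-2.63244936e-01,  9.64729022e-01,  1.36305378e-04],
       [ 9.64729025e-01,  2.63244947e-01, -7.42030369e-05],
       [-1.07467525e-04,  1.11964181e-04, -9.99999988e-01]]))
knob [([0.567, -0.104, 0.107], 0.9)]
339 298 314 163 207 [ 0.564 -0.099  0.113]
handle [([0.464, -0.017, 0.114], 0.59), ([0.567, 0.174, 0.033], 0.19)]
554 246 257 96 150 [ 0.463 -0.02   0.115]
fixture [([0.595, 0.014, 0.109], 0.71), ([0.564, -0.098, 0.111], 0.19)]
18908 246 452 69 207 [0.596 0.012 0.113]
hinge [([0.595, 0.014, 0.114], 0.65)]
19225 246 453 69 207 [0.596 0.012 0.113]
```

View pics/c.png

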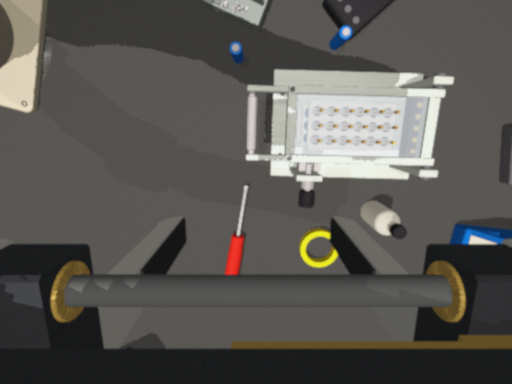

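The wrist view shows the knob at (307,198), the handle grip at (252,122), and the hinge towers at about (443,80) and (428,173). I fit the fixture pose from these.

Run:
```python
from h import *
w=np.load("c.npy"); im=cv2.imread("pics/c.png")
m=np.load("m_knob.npy"); v,u=np.nonzero(m)
dark=m&(im.max(2)<60)
print("knob dark",dark.sum()); v,u=np.nonzero(dark); print(u.min(),u.max(),v.min(),v.max()); k=w[dark]; print(np.nanmedian(k,0),np.nanmin(k,0),np.nanmax(k,0),"top95",np.nanpercentile(k[:,2],95))
h=np.load("m_handle.npy"); P=w[h]; P=P[(P[:,2]>.1)&(P[:,2]<.125)]; c=P[:,:2]; 
d=np.linalg.svd(c-c.mean(0),full_matrices=0)[2][0]; s=(c-c.mean(0))@d
print("grip",P.mean(0),"mid",c.mean(0)+d*(s.min()+s.max())/2,"len",np.ptp(s),"yaw",np.degrees(np.arctan2(d[1],d[0]))%180-90,np.percentile(P[:,2],[50,95]))
# frame/tower region tops
f=np.load("m_fixture.npy"); z=w[...,2]
t=f&(z>.105)&(z<.13); box=cv2.minAreaRect(w[t][:,:2].astype(np.float32)*1000); print(box)
# fixture-frame fit of base
A=lambda p,yaw,o:(p-o)@np.array([[np.cos(yaw),-np.sin(yaw)],[np.sin(yaw),np.cos(yaw)]])
kd=np.nanmedian(k,0)[:2]; hd=P.mean(0)[:2]
src=np.array([[-.142,0],[-.06,-.104]]);v1=src[1]-src[0];v2=kd-hd
print("yaw from kn-h",np.degrees(np.arctan2(v2[1],v2[0])-np.arctan2(v1[1],v1[0])),np.linalg.norm(v2)-np.linalg.norm(v1))
b=f&(z>.01)&(z<.03); print("base",b.sum(),cv2.minAreaRect(w[b][:,:2].astype(np.float32)*1000))
```

```text
knob dark 247
299 314 190 207
[ 0.56666102 -0.10158897  0.11455014] [ 5.55202148e-01 -1.15752728e-01  3.71444527e-04] [ 0.60340298 -0.08930393  0.11852178] top95 0.11705407034934624
grip [ 0.46394772 -0.02019562  0.11456161] mid [ 0.46433167 -0.0217371 ] len 0.07077821059149103 yaw 13.986267822796592 [0.1150019  0.11670047]
((595.41796875, -16.049972534179688), (272.2971496582031, 170.38819885253906), 18.599225997924805)
yaw from kn-h 13.351130000160891 -0.0013856214309917736
base 4387 ((610.9514770507812, 14.690170288085938), (238.62286376953125, 172.14573669433594), 13.618160247802734)
```

```bash
python3 -m crank '[[[0,0,0.028],[0,0,0],0.65],[[0,0,0],[-17.3,35.2,0],0.65],[[0,0,0],[-17.4,35.3,0],0.65],[[0,0,0],[0,0,30],0.65],[[0,0,0],[0,0,30],0.65],[[0,0,0],[0,0,30],0.65],[[0,0,0],[0,0,30],0.65],[[0,0,0],[0,0,30],0.65],[[0,0,0],[0,0,20],0.65],[[0,0,0],[0,0,0],0.65],[[0,0,0],[0,0,0],0.65]]'
python3 - <<'E'
from h import *
im,w=cloud("wrist"); cv2.imwrite("pics/d.png",im); np.save("d.npy",w)
print(tw())
for n in("knob","handle"):
    print(n,[(np.round(x["centre"],4).tolist(),round(x["confidence"],2)) for x in search_frame("wrist",n)[:2]])
    for x in outline_of("wrist",n)[:1]:
        m=x["pixels"]; v,u=np.nonzero(m); print(u.min(),u.max(),v.min(),v.max()); np.save("m_%s2.npy"%n,m)
        if n=="knob": m=m&(im.max(2)<60)
        k=w[m]; k=k[(k[:,2]>.08)&(k[:,2]<.13)]; print(len(k),k.mean(0),np.percentile(k[:,2],95))
        yaw=np.radians(13.7); e=np.array([[np.cos(yaw),np.sin(yaw)],[-np.sin(yaw),np.cos(yaw)]])
        q=(k[:,:2]-tw()[0][:2])@e.T; print("rel tcp in fixture x,y: pct",np.percentile(q,[1,50,99],axis=0).round(4).tolist())
E
```

```text
clock: 5.58
tcp_pos: [0.5673, -0.102, 0.189]
ee_rot: [0.617, 0.787, -0.0, -0.001]
contact_force: [0.6, -0.1, -0.6]
width: 0.0609
finger_force: 0.0
(array([ 0.56837487, -0.10200309,  0.19027111]), array([[-2.39561319e-01,  9.70880654e-01,  1.06294675e-03],
       [ 9.70881226e-01,  2.39561329e-01,  1.19922094e-04],
       [-1.38210896e-04,  1.06072374e-03, -9.99999428e-01]]))
knob [([0.5652, -0.1002, 0.1074], 0.94)]
246 273 146 222
765 [ 0.56923727 -0.1014549   0.11465169] 0.11802835066723953
rel tcp in fixture x,y: pct [[-0.011, -0.012], [0.0001, 0.0008], [0.012, 0.0113]]
handle [([0.4644, -0.0166, 0.1145], 0.9)]
140 164 24 122
1663 [ 0.4667479  -0.02002966  0.11550879] 0.11759589310068401
rel tcp in fixture x,y: pct [[-0.0865, 0.0695], [-0.0793, 0.1044], [-0.0747, 0.1367]]
```

View pics/d.png

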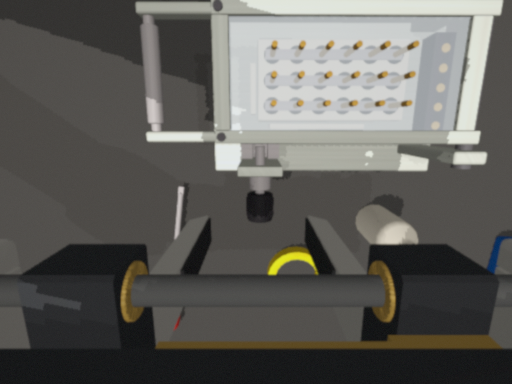

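The knob, at (260,207), lies right under the TCP, centred to within 1 mm in both axes. I go down and pinch it.

```bash
python3 -m crank '[[[0,0,0],[0,0,25],0.65],[[0,0,0],[0,0,25],0.65],[[0,0,0],[0,0,20],0.65],[[0,0,0],[0,0,12],0.65],[[0,0,0],[0,0,0],0.65],[[0,0,0],[0,0,0],0.1],[[0,0,0],[0,0,0],0.1],[[0,0,0],[0,0,0],0.1],[[0,0,0],[0,0,0],0.1],[[0,0,0],[0,0,0],0.1],[[0,0,0],[0,0,0],0.1]]' 50
```

```text
clock: 6.75
tcp_pos: [0.568, -0.1022, 0.1081]
ee_rot: [0.617, 0.787, 0.0, 0.0]
contact_force: [0.2, 0.4, 0.4]
width: 0.0244
finger_force: 0.0
```

```bash
python3 -m crank '[[[0,0,0],[0,0,0],0.1],[[0,0,0],[0,0,0],0.1],[[0,0,0],[0,0,0],0.1],[[0,0,0],[0,0,0],0.1]]'
python3 -m crank '[[[0,0,0],[-4,0,0],0.1],[[0,0,0],[-4,0,0],0.1],[[0,0,0],[-4,0,0],0.1],[[0,0,0],[0,0,0],0.1],[[0,0,0],[0,0,0],0.1]]'
```

```text
clock: 7.08
tcp_pos: [0.5688, -0.102, 0.108]
ee_rot: [0.617, 0.787, 0.001, 0.001]
contact_force: [2.2, 0.3, 1.8]
width: 0.0208
finger_force: 50.0
clock: 7.5
tcp_pos: [0.5706, -0.1094, 0.108]
ee_rot: [0.616, 0.788, 0.002, -0.002]
contact_force: [-0.7, 7.5, 4.8]
width: 0.0207
finger_force: 50.0
```

```bash
python3 -m crank '[[[0,0,0],[-3,0,0],0.1],[[0,0,0],[-2,0,0],0.1],[[0,0,0],[0,0,0],0.1],[[0,0,0],[0,0,0],0.1]]'
python3 - <<'E'
from h import *
print({k:np.round(v,4).tolist() for k,v in arm.get_obs().items() if k in("tcp_pos","contact_force","width")})
im,w=cloud("wrist"); cv2.imwrite("pics/e.png",im); np.save("e.npy",w)
for n in("knob","handle"):
    for x in outline_of("wrist",n)[:1]:
        m=x["pixels"];k=w[m]; k=k[(k[:,2]>.08)&(k[:,2]<.2)]; print(n,len(k),np.median(k,0))
E
```

```text
clock: 7.83
tcp_pos: [0.5716, -0.1134, 0.1079]
ee_rot: [0.615, 0.788, 0.002, -0.002]
contact_force: [-1.0, 9.5, 5.8]
width: 0.0207
finger_force: 50.0
{'tcp_pos': [0.5716, -0.1134, 0.1079], 'contact_force': [-1.0365, 9.4723, 5.7544], 'width': 0.0207}
knob 2015 [ 0.56900877 -0.1081959   0.11330615]
handle 3210 [ 0.47164237 -0.03686021  0.13508914]
```

The handle rose about 20 mm, from 0.1155 to 0.135, so the head is free. I let the knob snap back and go up.

```bash
python3 -m crank '[[[0,0,0],[0,0,0],0.6],[[0,0,0],[0,0,0],0.6],[[0,0,0],[0,0,0],0.6],[[0,0,0],[0,0,0],0.6],[[0,0,0],[0,0,0],0.6],[[0,0,0],[0,0,0],0.6],[[0,0,0],[0,0,-25],0.7],[[0,0,0],[0,0,-35],0.7],[[0,0,0],[0,0,-35],0.7],[[0,0,0],[0,0,-35],0.7],[[0,0,0],[0,0,0],0.7],[[0,0,0],[0,0,0],0.7]]'
python3 - <<'E'
from h import *
p,Q=tw(); print(p,np.degrees(np.arctan2(Q[1,1],Q[0,1])))
im,w=cloud("wrist"); cv2.imwrite("pics/f.png",im)
for n in("knob","handle"):
    print(n,[(np.round(x["centre"],4).tolist(),round(x["confidence"],2)) for x in search_frame("wrist",n)[:1]])
    for x in outline_of("wrist",n)[:1]:
        m=x["pixels"]
        if n=="knob": m=m&(im.max(2)<60)
        k=w[m]; k=k[(k[:,2]>.08)&(k[:,2]<.2)]; print(n,len(k),k.mean(0),(k.min(0)+k.max(0))/2,np.percentile(k[:,2],95), "tool rel",((np.median(k,0)-p)@Q).round(4))
for c in("top","side"):
    im,w=cloud(c)
    for x in search_frame(c,"handle")[:1]+search_frame(c,"pack")[:1]: print(c,np.round(x["centre"],3),x["confidence"])
E
```

```text
clock: 8.98
tcp_pos: [0.5729, -0.119, 0.2395]
ee_rot: [0.617, 0.787, 0.001, 0.002]
contact_force: [0.2, 0.1, -0.2]
width: 0.0658
finger_force: 0.0
[ 0.57290227 -0.11895224  0.23952971] 13.835828695289537
knob [([0.5672, -0.1091, 0.1105], 0.88)]
knob 478 [ 0.5679317  -0.1099396   0.11218442] [ 0.56792526 -0.11036974  0.10784193] 0.1151531374691837 tool rel [ 0.0103 -0.003   0.1265]
handle [([0.4652, -0.0201, 0.135], 0.58)]
handle 1414 [ 0.46456609 -0.01998408  0.13355133] [ 0.46413699 -0.0208509   0.13173501] 0.1358403259097103 tool rel [ 0.1227 -0.0818  0.1049]
top [ 0.466 -0.024  0.136] 0.62
side [0.577 0.036 0.063] 0.24
side [0.579 0.032 0.054] 0.69
```

View pics/f.png

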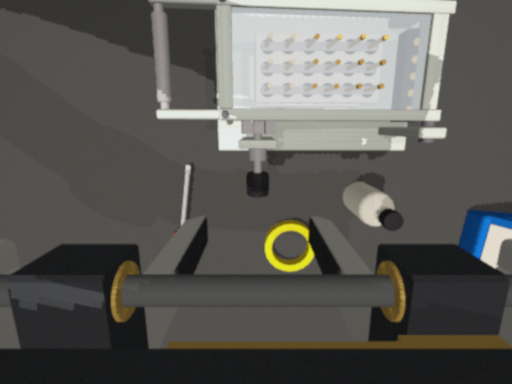

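The knob, at (258,184), is about 8 mm out and rests on the keeper's side, as described. The grip is at (162,60), with its centre near (0.464, -0.0205, 0.129).

```bash
python3 -m crank '[[[0,0,0],[24.4,-16.4,0],0.35],[[0,0,0],[24.4,-16.4,0],0.35],[[0,0,0],[24.4,-16.4,0],0.35],[[0,0,0],[24.4,-16.4,0],0.35],[[0,0,0],[24.4,-16.4,0],0.35],[[0,0,0],[0,0,20],0.35],[[0,0,0],[0,0,20],0.35],[[0,0,0],[0,0,0],0.35],[[0,0,0],[0,0,0],0.35]]' 40
python3 - <<'E'
from h import *
p,Q=tw(); print(p)
im,w=cloud("wrist"); cv2.imwrite("pics/g.png",im)
for x in outline_of("wrist","handle")[:1]:
    k=w[x["pixels"]]; k=k[(k[:,2]>.1)&(k[:,2]<.16)]; r=(k-p)@Q; print(len(k),np.percentile(r,[1,50,99],axis=0).round(4).tolist())
E
```

```text
clock: 10.28
tcp_pos: [0.4625, -0.0198, 0.1972]
ee_rot: [0.616, 0.787, -0.0, -0.001]
contact_force: [0.3, 0.4, 0.4]
width: 0.0329
finger_force: 0.0
[ 0.46246712 -0.01980722  0.19721269]
1244 [[-0.0349, -0.0034, 0.059], [0.0014, 0.0026, 0.061], [0.0323, 0.009, 0.066]]
```

View pics/g.png

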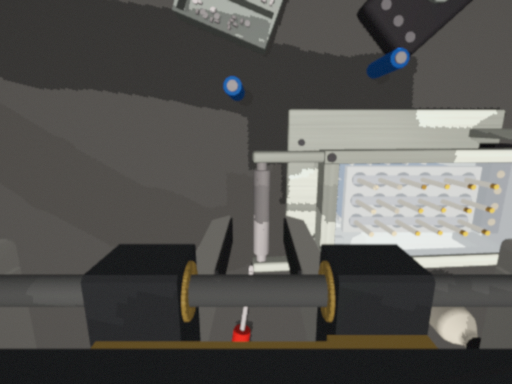

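The grip, at (261,210), lies between the fingers, about 2 mm off centre. I go down and close on it.

```bash
python3 -m crank '[[[0,0,0],[0,2,20],0.35],[[0,0,0],[0,0,20],0.35],[[0,0,0],[0,0,16],0.35],[[0,0,0],[0,0,10],0.35],[[0,0,0],[0,0,0],0.35],[[0,0,0],[0,0,0],0],[[0,0,0],[0,0,0],0],[[0,0,0],[0,0,0],0],[[0,0,0],[0,0,0],0],[[0,0,0],[0,0,0],0],[[0,0,0],[0,0,0],0],[[0,0,0],[0,0,0],0]]' 40
```

```text
clock: 11.38
tcp_pos: [0.4652, -0.0195, 0.1319]
ee_rot: [0.617, 0.787, 0.0, 0.0]
contact_force: [-0.6, -0.9, 3.2]
width: 0.0124
finger_force: 40.0
```

```bash
python3 -m crank '[[[0,0,0],[0,1.1,-9.8],0],[[0,0,0],[0,1.5,-9.8],0],[[0,0,0],[0,1.9,-9.7],0],[[0,0,0],[0,2.2,-9.6],0],[[0,0,0],[0,2.6,-9.5],0],[[0,0,0],[0,3,-9.4],0],[[0,0,0],[0,3.4,-9.3],0],[[0,0,0],[0,3.8,-9.1],0],[[0,0,0],[0,4.1,-9],0],[[0,0,0],[0,4.5,-8.8],0],[[0,0,0],[0,0,0],0],[[0,0,0],[0,0,0],0]]'
```

```text
clock: 12.38
tcp_pos: [0.4917, -0.0132, 0.2251]
ee_rot: [0.617, 0.787, -0.0, -0.0]
contact_force: [-0.6, 0.1, -2.0]
width: 0.0121
finger_force: 40.0
```

```bash
python3 -m crank '[[[0,0,0],[0,4.8,-8.6],0],[[0,0,0],[0,5.2,-8.4],0],[[0,0,0],[0,5.5,-8.2],0],[[0,0,0],[0,5.8,-8],0],[[0,0,0],[0,6.1,-7.7],0],[[0,0,0],[0,6.4,-7.5],0],[[0,0,0],[0,6.7,-7.2],0],[[0,0,0],[0,7,-7],0],[[0,0,0],[0,7.3,-6.7],0],[[0,0,0],[0,7.5,-6.4],0],[[0,0,0],[0,0,0],0],[[0,0,0],[0,0,0],0],[[0,0,0],[0,0,0],0],[[0,0,0],[0,0,0],0],[[0,0,0],[0,0,0],0],[[0,0,0],[0,0,0],0]]'
python3 - <<'E'
from h import *
p,Q=tw(); g=p+Q[:,2]*.003
O=np.array([.6025,.0128]); e=np.array([np.cos(np.radians(13.7)),np.sin(np.radians(13.7))])
H=O+.105*e; x=(g[:2]-H)@e; z=g[2]-.108; print("angle",np.degrees(np.arctan2(z,-x)),"r",np.hypot(x,z))
im,w=cloud("side"); 
for n in("pack","knob","cell_1","bottle","handle","multimeter","screw_tray"): print(n,[(np.round(a["centre"],3).tolist(),round(a["confidence"],2)) for a in search_frame("side",n)[:2]])
i2,w=cloud("wrist")
for n in("knob","handle"): print(n,[(np.round(a["centre"],3).tolist(),round(a["confidence"],2)) for a in search_frame("wrist",n)[:1]])
a=cv2.resize(im[100:340,130:450],(640,480)); b=cv2.resize(i2,(160,120)); cv2.imwrite("pics/i.png",a)
E
```

```text
clock: 13.72
tcp_pos: [0.5508, 0.0014, 0.3004]
ee_rot: [0.617, 0.787, -0.002, -0.001]
contact_force: [-4.3, -2.7, 3.7]
width: 0.0118
finger_force: 40.0
angle 50.17121141561748 r 0.24661845390305573
pack [([0.585, 0.028, 0.072], 0.56)]
knob [([0.565, -0.095, 0.112], 0.51), ([0.544, 0.023, 0.301], 0.47)]
cell_1 [([0.411, 0.082, 0.041], 0.61), ([0.554, 0.14, 0.037], 0.59)]
bottle [([0.704, -0.103, 0.065], 0.89)]
handle [([0.543, 0.025, 0.305], 0.65), ([0.705, -0.102, 0.064], 0.18)]
multimeter [([0.575, 0.235, 0.034], 0.73)]
screw_tray [([0.388, 0.169, 0.012], 0.7)]
knob []
handle [([0.549, 0.013, 0.302], 0.58)]
```

View pics/i.png

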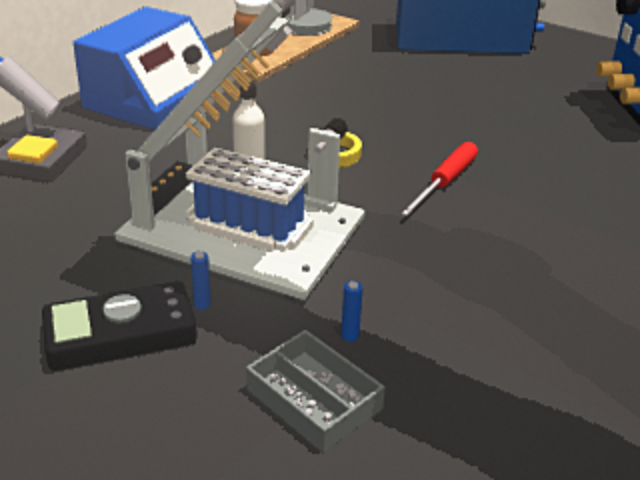

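The head is up at about 50°, the pack at (250,190) sits in its nest, and the knob at (340,127) is home. Nothing else has moved. I check that the hold is steady.

```bash
python3 -m crank '[[[0,0,0],[0,0,0],0],[[0,0,0],[0,0,0],0],[[0,0,0],[0,0,0],0],[[0,0,0],[0,0,0],0],[[0,0,0],[0,0,0],0],[[0,0,0],[0,0,0],0],[[0,0,0],[0,0,0],0],[[0,0,0],[0,0,0],0],[[0,0,0],[0,0,0],0],[[0,0,0],[0,0,0],0],[[0,0,0],[0,0,0],0],[[0,0,0],[0,0,0],0]]'
python3 - <<'E'
from h import *
im,w=cloud("wrist")
print([(np.round(a["centre"],3).tolist(),round(a["confidence"],2)) for a in search_frame("wrist","handle")[:1]]); print(np.abs(arm.get_obs()["qd"]).max())
E
```

```text
clock: 15.27
tcp_pos: [0.5508, 0.0014, 0.3004]
ee_rot: [0.617, 0.787, -0.002, -0.001]
contact_force: [-5.0, -1.5, 3.4]
width: 0.0117
finger_force: 40.0
[([0.546, 0.01, 0.301], 0.91)]
0.0014720673251703625
```

Steady at about 50°, so I hand it in.

```bash
python3 -c "
from station import arm; print(arm.job_done())"
```

```text
the job is handed in; nothing more can be done
None
```

The probe head is unlatched and held steady by its handle at about 50°, the knob has snapped home, the pack is still in its nest, nothing else on the bench appears to have moved, and the job was handed in at about 15 s.

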